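# Open the child-safe detergent jug in its locking rack

### The job

Unlock and open the child-safe detergent jug: pull the rack's sprung keeper by its upright tab out to its stop, where it stays, then press the jug's cap down and, keeping it pressed, twist it anticlockwise (seen from above) until it is free. Lift the cap off and finish still holding it level in the gripper, straight above the jug's open mouth, about 5 cm clear of it. Leave the mug, bowl and jar alone.

Things in the scene. Friction and masses are not known exactly. Their poses are not given: they have to be found in the camera images.
- rack: Steel rack bolted to the worktop with a white round jug (104 mm diameter) clamped in it; neither moves. Origin: on the worktop, on the jug's upright axis; z up. -x points from the jug to the rack's column (44 mm wide, 34 mm deep, centre 95 mm from the jug axis, 174 mm high) and is the way the keeper pulls out. The jug's shoulder is 122 mm high at radius 26 mm, 108 mm at radius 46 mm.
- mouth (a point): Centre of the top of the jug's neck (30 mm diameter, under the cap at the start), on the jug axis, 163 mm above the worktop. Axes as the rack's. A sprung rubber plunger in the mouth pushes the cap up; with the cap off it stands about 11 mm above the mouth.
- keeper (a joint): Travel of the keeper along the rack's -x, m: 0 shut (start; its tongue reaches 12 mm over the cap's rim, 2.5 mm above the cap, and blocks it), 0.045 fully out at its stop (tongue's end 59 mm from the jug axis, cap clear). Over-centre spring: about 4 N holds it shut; past half travel it is drawn to the stop with up to 4 N and stays there when let go.
- tab (a point): Centre of the top edge of the keeper's upright pull tab: dark steel plate 10 mm thick along the rack's x, 30 mm wide along its y, standing 40 mm tall on the keeper bar (15 mm wide, top face 182.5 mm above the worktop). Moves with the keeper: 100 mm from the jug axis when shut, 145 mm when out. Axes as the rack's. Can be pinched from above.
- cap: White ribbed round cap, 53 mm diameter, 32 mm tall, 30 g. Origin: centre of its open underside; z out of its top; x along the rack's x when locked, top then 175 mm above the worktop. Push down 4 to 7 mm (it bottoms at 7; spring 4.5 N at first, 11 N at the bottom), turn anticlockwise seen from above 50 degrees or more while pressed (70 is ample, stop near 140), then it lifts straight off.
- mug: White ceramic mug beside the rack, 80 mm diameter, 92 mm tall, handle at its +y. Origin: centre of its underside. Bystander.
- bowl: White ceramic bowl beside the rack, 140 mm diameter, 62 mm tall. Origin: centre of its underside. Bystander.
- jar: Small glass jar with a steel lid beside the jug, 52 mm diameter, 100 mm tall. Origin: centre of its underside. Bystander.
Things that resemble listed ones, but are neither listed nor needed, are in the scene too. There is more than one size of the cap; the one meant has the size given above.

How it is judged:
By the outcome, as a careful person would: the job done as asked, in the order asked, and still so for the second after the job is handed in, while the arm keeps its last pose, push and grip.
It also fails if it takes over 45 s, if anything falls off the work surface, if the arm or the gripper's body presses on something with over 40 N, if the wrist force passes 120 N, or if a joint passes its speed limit or range.

### The arm

A 6-joint arm with a two-finger parallel gripper is mounted at the origin on the work surface. World frame = base frame: x ahead of the robot, y to its left, z up, the work surface at z = 0. Lengths are in m, angles in degrees, forces in N, time in s.
With the tool pointing down it reaches from about 0.325 to 0.75 m from the base axis. Payload 7.6 kg.
Tool frame: the origin (TCP) lies on the mounting face of the last link; the fingertips stand 173 mm ahead of it and the grasp point (between the pads) lies 155 mm ahead of it; z points along the fingers, y is the line along which they close (so a half turn about z gives the same grasp; the last joint's range is limited). The gripper opens to 85 mm and grips with 20 to 120 N. Pads are 22 mm wide; open, the fingers measure 114 mm over their backs; the gripper's body (76 mm by 85 mm) begins 54 mm behind the grasp point. The pads swing forward as they close: fully open they stand 13 mm farther back than shut.
Start: joints at [-71.522, 2.991, 80.254, -0, 96.75, -4.028], TCP at [0.201, -0.485, 0.405] pointing down, gripper open.
Joint ranges: [-166.34, 166.34], [-52.06, 124.39], [6.96, 135.62], [-60.46, 240.46], [14.63, 156.25], [-167.68, 167.68]. Speed limits (degrees/s): [147.25, 147.25, 172.46, 180, 180, 180].

### API

Orientations are given as [roll, pitch, yaw] about the fixed x, y, z axes, in that order (R = Rz(yaw) Ry(pitch) Rx(roll)).
In Python, from bench import monitor, optics, order gives the robot as it stands.
- The arm moves only by the tool move_arm, never from a script. Its argument "series" is a list of rows, each a list of 7 numbers: the turn, a rotation vector about the tool's x, y, z in rad, then the shift along the tool's x, y, z in mm, then the closure, from 0 (fully open) to 1 (shut). In form: [[ax, ay, az, x, y, z, fingers], ...]. A call has 1 to 20 rows; each row is the pose to reach, as a shift and turn from the pose commanded when the call began, along the tool's axes at that moment; what a row does not reach only later rows make up. A row lasts 1/12 s, in which the tool goes at most 41.7 mm and 7.16 degrees, less where a joint would pass 70% of its speed; a pose out of reach is approached as far as the arm can. A call with a gripper value outside its range is refused whole. The fingers move at their own pace and stop on an object; "grip_force" is the grip in N (left out, the last holds). Time passes only in rows, so rows that repeat a pose let the fingers close. It gives the time, the measured TCP pose, the force, the opening and the grip force at its end, in the units of the state.
- monitor.observe(): the state, without advancing time (a new reading comes with each control period).
- optics.capture(name): name is "scene" or "top"; returns the picture (480x640x3 uint8, red, green, blue); there is no depth.
- optics.camera_model(name): a dict with "fx", "fy", "cx", "cy" (pixels), "camera_from_world" (4x4, takes a point from world to camera coordinates). Camera axes: x right, y down, z forward; pixel columns grow to the right and rows downward; lengths in m; the calibration is good to about 2 mm. A picture is of the moment at which its call begins. camera_model takes no time and is no camera call.
- order.sign_off(): hands the job in; it is judged then, once.
The state is a dict: "time_s": time; "qpos": joint angles; "qvel": joint speeds; "joint_torque": joint torques, N m; "position": TCP position; "tcp_rot": TCP orientation; "wrist_force": force on the tool from outside, world axes, zero at the start; "ft_torque": the same for the moment, N m; "width": finger opening in m; "gripper_force": force on a finger pad.
Only numpy, scipy, OpenCV 4.12 (cv2) and the standard library are available. Lean on these libraries where they do the work, as an engineer would, in place of code of your own. Each camera call takes 0.05 s, during which the arm holds its last target. There are 200 camera calls.

## Working session

There is one attempt and no reset: what is moved stays moved. The work goes in short steps, Python scripts to look and compute and a tool call to move; the robot and the scene stay as the last step left them, time stands still between calls to the robot, and variables do not carry over. Pictures are saved under pics/ and viewed, at most 10 in all, crops included, and the job is handed in when it is done.

Besides the shell and the picture viewer there is one more tool, called after ">>>" by a JSON object that holds its "fn" and its "kwargs", one argument or row to a line. move_arm: Moves the arm, as the interface text tells. Its arguments: {"type":"object","properties":{"series":{"type":"array"},"grip_force":{"type":"number"}},"required":["series"]}

```bash
mkdir -p pics
python3 - <<'E'
from bench import monitor, optics, order
import cv2,numpy as np
for n in("scene","top"):
    cv2.imwrite(f"pics/{n}0.png",optics.capture(n)[...,::-1]); m=optics.camera_model(n)
    print(n,m["fx"],m["cx"],m["cy"],np.round(m["camera_from_world"],3).tolist())
s=monitor.observe();print(s["time_s"],s["position"],s["tcp_rot"],s["width"],s["wrist_force"])
E
```

```text
scene 469.1703815265006 311.1403997484637 237.8615557669988 [[-0.658, 0.753, -0.017, 0.371], [0.462, 0.386, -0.799, -0.187], [-0.595, -0.533, -0.602, 1.362], [0.0, 0.0, 0.0, 1.0]]
top 433.95763799848794 312.5903212647637 242.08001103043858 [[0.014, -0.999, 0.039, 0.021], [-0.999, -0.016, -0.048, 0.615], [0.049, -0.039, -0.998, 0.8], [0.0, 0.0, 0.0, 1.0]]
0.1 [ 0.20097968 -0.48497984  0.40395409] [-1.79919944e+02 -5.94575249e-03  2.25065757e+01] 0.08533182933780269 [ 0.84268117 -0.35830232  0.55740045]
```

View pics/scene0.png

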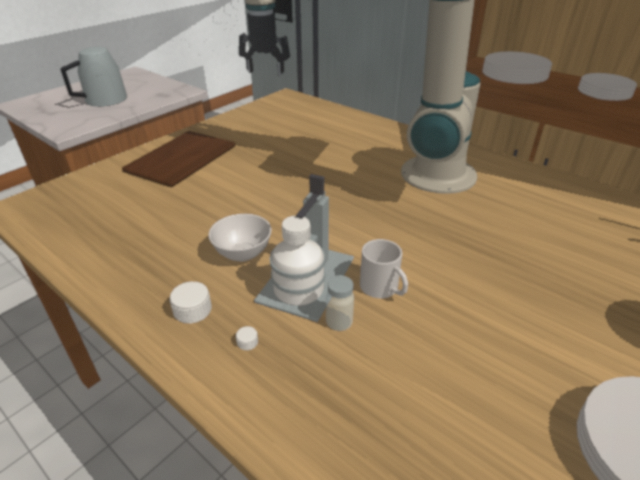

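View pics/top0.png

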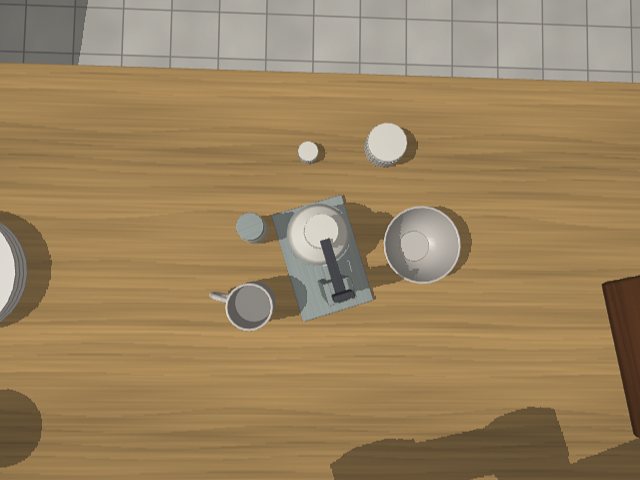

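Scene: what could be taken for the cap is the cap on the jug at top (321,231) / scene (297,230), a large loose cap at top (387,142), a small one at top (308,152), and the jar lid at top (250,227). I choose the one on the jug. The dark tab is at top (343,296) / scene (317,186). I'll check with one crop and measure.

```bash
cat > h.py <<'E'
import numpy as np,cv2
from bench import monitor, optics, order
def ray(n,uv,z):
    m=optics.camera_model(n);T=np.array(m["camera_from_world"]);R,t=T[:3,:3],T[:3,3]
    o=-R.T@t;d=R.T@np.array([(uv[0]-m["cx"])/m["fx"],(uv[1]-m["cy"])/m["fy"],1])
    return o+d*(z-o[2])/d[2]
def proj(n,p):
    m=optics.camera_model(n);T=np.array(m["camera_from_world"]);c=T[:3,:3]@p+T[:3,3]
    return np.array([m["fx"]*c[0]/c[2]+m["cx"],m["fy"]*c[1]/c[2]+m["cy"]])
E
python3 - <<'E'
from h import *
im=cv2.imread("pics/top0.png")
g=im.max(2)
mask=(g<95).astype(np.uint8); mask[:, :300]=0;mask[:,370:]=0;mask[:225]=0;mask[310:]=0
# bluish dark steel only
mask&=(im[...,0].astype(int)>=im[...,2].astype(int)-3).astype(np.uint8)
n,l,st,c=cv2.connectedComponentsWithStats(mask)
for i in range(1,n):
    if st[i,4]>30: print(st[i],c[i])
i=1+np.argmax(st[1:,4]); k=(l==i).astype(np.uint8)
ys,xs=np.nonzero(k)
bar=(ys<280); vx,vy,x0,y0=cv2.fitLine(np.c_[xs,ys][bar].astype(np.float32),cv2.DIST_L2,0,.01,.01).ravel()
a=ray("top",(x0,y0),.1825);b=ray("top",(x0+40*vx,y0+40*vy),.1825);d=(b-a)/np.linalg.norm(b-a);d*=-np.sign(d[0]);print("bar",a,"dir",d,"yaw(-x)",np.degrees(np.arctan2(d[1],d[0])))
crop=im[185:325,260:400]; crop=cv2.resize(crop,None,fx=4,fy=4,interpolation=cv2.INTER_CUBIC)
s=cv2.imread("pics/scene0.png")[165:315,255:375]; s=cv2.resize(s,(448,560),interpolation=cv2.INTER_CUBIC)
cv2.imwrite("pics/crop.png",cv2.resize(np.hstack([crop,s]),None,fx=.78,fy=.78))
# cap circle
gg=cv2.GaussianBlur(im[...,2],(3,3),0); big=cv2.resize(gg[200:265,285:355],None,fx=6,fy=6,interpolation=cv2.INTER_CUBIC)
C=cv2.HoughCircles(big,cv2.HOUGH_GRADIENT,1,20,param1=60,param2=15,minRadius=85,maxRadius=130)
if C is not None:
    for q in C[0][:4]:
        u=(q[0]+.5)/6-.5+285,(q[1]+.5)/6-.5+200;print("cap",u,q[2]/6,ray("top",u,.175),(ray("top",(u[0]+q[2]/6,u[1]),.175)-ray("top",u,.175))[1]*1)
E
```

```text
[319 239  36  64 817] [335.06364749 274.55446756]
bar [0.57938906 0.00858123 0.1825    ] dir [-0.94070801 -0.33921739  0.        ] yaw(-x) -160.17079981715744
cap (np.float32(321.5), np.float32(230.0)) 16.449999 [0.6254263  0.02309141 0.175     ] -0.02489723323996989
```

View pics/crop.png

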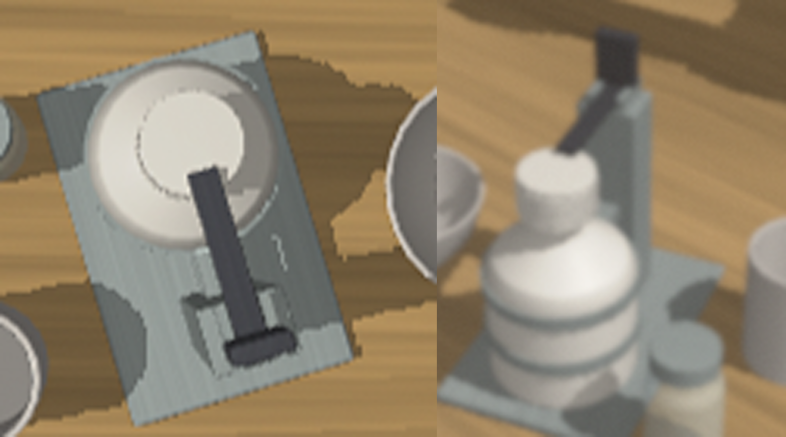

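The crop confirms the cap on the jug under the keeper's tongue (cap centre at top ≈(321,231)), and the tab's top edge at top ≈(344,298). Next I refine the yaw using the base plate edges and the tab.

Run:
```python
from h import *
f=lambda x,y:(x/3.12+260,y/3.12+185)
def yaw(a,b,z):
    d=ray("top",a,z)-ray("top",b,z);return np.degrees(np.arctan2(d[1],d[0]))
print(yaw(f(38,95),f(135,425),.005),yaw(f(258,32),f(352,355),.005))
print("bar edges",yaw(f(190,178),f(236,338),.1825),yaw(f(218,170),f(268,330),.1825))
c=ray("top",f(190.5,144),.175);print("cap",c)
t=ray("top",f(262,352),.2225);print("tab",t,np.degrees(np.arctan2(*(c-t)[1::-1])),np.linalg.norm((c-t)[:2]))
im=cv2.imread("pics/scene0.png").max(2)
m=(im[170:200,300:335]<80).astype(np.uint8);
ys,xs=np.nonzero(m);print("tab scene", xs.min()+300,xs.max()+300,ys.min()+170,ys.max()+170)
# blobs: obstacles
for n,uv,z in(("jar",(250,227),.1),("mug",(249,306),.092),("bowl",(422,245),.062)):print(n,ray("top",uv,z))
for p in((c[0],c[1],.175),(t[0],t[1],.2225)):print(proj("scene",np.array(p)))
```

```text
17.353608646311528 16.855943771973514
bar edges 16.829900785720273 18.103768054294676
cap [0.62366947 0.02373631 0.175     ]
tab [ 0.52769716 -0.00669464  0.2225    ] 17.59281088306984 0.10068131738953648
tab scene 309 323 175 199
jar [0.63417408 0.13847839 0.1       ]
mug [0.50205986 0.13815742 0.092     ]
bowl [ 0.61047469 -0.16346565  0.062     ]
[297.66718386 222.10356376]
[318.51561986 174.81954084]
```

Pose found: jug axis ≈(0.624,0.024), rack yaw ≈17.3°, tab top (0.528,−0.006). Moving above the tab with fingers closing across its width (rack y).

>>> {"fn": "move_arm", "kwargs": {
  "series": [
    [0,0,0.03,60,-40,-20,0],
    [0,0,0.09,485.5,-317.5,-20,0],
    [0,0,0.09,485.5,-317.5,-20,0],
    [0,0,0.09,485.5,-317.5,-20,0],
    [0,0,0.09,485.5,-317.5,-20,0],
    [0,0,0.09,485.5,-317.5,-20,0],
    [0,0,0.09,485.5,-317.5,-20,0],
    [0,0,0.09,485.5,-317.5,-20,0],
    [0,0,0.09,485.5,-317.5,-20,0],
    [0,0,0.09,485.5,-317.5,-20,0],
    [0,0,0.09,485.5,-317.5,-20,0],
    [0,0,0.09,485.5,-317.5,-20,0],
    [0,0,0.09,485.5,-317.5,-20,0],
    [0,0,0.09,485.5,-317.5,-20,0],
    [0,0,0.09,485.5,-317.5,-20,0],
    [0,0,0.09,485.5,-317.5,-20,0],
    [0,0,0.09,485.5,-317.5,-20,0],
    [0,0,0.09,485.5,-317.5,-20,0]
  ],
  "grip_force": 40
}}

```text
time_s: 1.6
position: [0.5276, -0.0068, 0.4246]
tcp_rot: [180.0, 0.0, 17.3]
wrist_force: [-0.3, -0.2, 0.3]
width: 0.0854
gripper_force: 0.0
```

>>> {"fn": "move_arm", "kwargs": {
  "series": [
    [0,0,0,0,0,20,0],
    [0,0,0,0,0,40,0],
    [0,0,0,0,0,60,0],
    [0,0,0,0,0,60,0.3],
    [0,0,0,0,0,60,0.5],
    [0,0,0,0,0,60,0.7],
    [0,0,0,0,0,60,1],
    [0,0,0,0,0,60,1],
    [0,0,0,0,0,60,1],
    [0,0,0,0,0,60,1],
    [0,0,0,0,0,60,1],
    [0,0,0,0,0,60,1]
  ],
  "grip_force": 40
}}

```text
time_s: 2.6
position: [0.5283, -0.0072, 0.367]
tcp_rot: [179.7, -0.2, 17.2]
wrist_force: [0.4, -8.5, 3.4]
width: 0.0291
gripper_force: 42.5
```

>>> {"fn": "move_arm", "kwargs": {
  "series": [
    [0,0,0,-4,0.5,0,1],
    [0,0,0,-9,1,0,1],
    [0,0,0,-14,1,0,1],
    [0,0,0,-19,1,0,1],
    [0,0,0,-24,1,0,1],
    [0,0,0,-29,1,0,1],
    [0,0,0,-34,1,0,1],
    [0,0,0,-39,1,0,1],
    [0,0,0,-43,1,0,1],
    [0,0,0,-46,1,0,1],
    [0,0,0,-46,1,0,1],
    [0,0,0,-46,1,0,1]
  ]
}}

```text
time_s: 3.6
position: [0.4849, -0.0212, 0.367]
tcp_rot: [179.8, -0.3, 17.3]
wrist_force: [6.2, -4.7, 2.3]
width: 0.0295
gripper_force: 42.3
```

Run:
```python
from h import *
cv2.imwrite("pics/t1.png",np.vstack([cv2.resize(optics.capture("top")[180:330,230:430,::-1],(600,450))]))
```

>>> {"fn": "move_arm", "kwargs": {
  "series": [
    [0,0,0,-46,1,0,0.6],
    [0,0,0,-46,1,0,0],
    [0,0,0,-46,1,0,0],
    [0,0,0,-46,1,0,0],
    [0,0,0,-46,1,0,0],
    [0,0,0,-46,1,0,0],
    [0,0,0,-46,1,0,0]
  ]
}}

```text
time_s: 4.23
position: [0.4413, -0.035, 0.3651]
tcp_rot: [180.0, -0.0, 17.4]
wrist_force: [-0.0, 0.6, 0.1]
width: 0.0853
gripper_force: 0.0
```

That call repeated a relative shift by mistake, so the open hand went another 46 mm back. Force is zero now. I'll rise, move over the cap and check the keeper in a picture.

>>> {"fn": "move_arm", "kwargs": {
  "series": [
    [0,0,0,0,0,-35,0],
    [0,0,0,0,0,-70,0],
    [0,0,0,0,0,-70,0],
    [0,0,0,40,0,-70,0],
    [0,0,0,80,0,-70,0],
    [0,0,0,120,-1,-70,0],
    [0,0,0,160,-1,-70,0],
    [0,0,0,191.5,-1,-70,0],
    [0,0,0,191.5,-1,-70,0],
    [0,0,0,191.5,-1,-70,0]
  ]
}}

```text
time_s: 5.07
position: [0.6248, 0.0235, 0.4319]
tcp_rot: [-179.9, 0.2, 17.4]
wrist_force: [-0.7, 0.2, -1.1]
width: 0.0854
gripper_force: 0.0
```

Run:
```python
from h import *
a=cv2.resize(optics.capture("top")[190:330,260:400,::-1],(400,400),interpolation=cv2.INTER_CUBIC)
b=cv2.resize(optics.capture("scene")[120:320,220:420,::-1],(400,400),interpolation=cv2.INTER_CUBIC)
cv2.imwrite("pics/t2.png",np.hstack([a,b]))
```

```text
(no output)
```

View pics/t2.png

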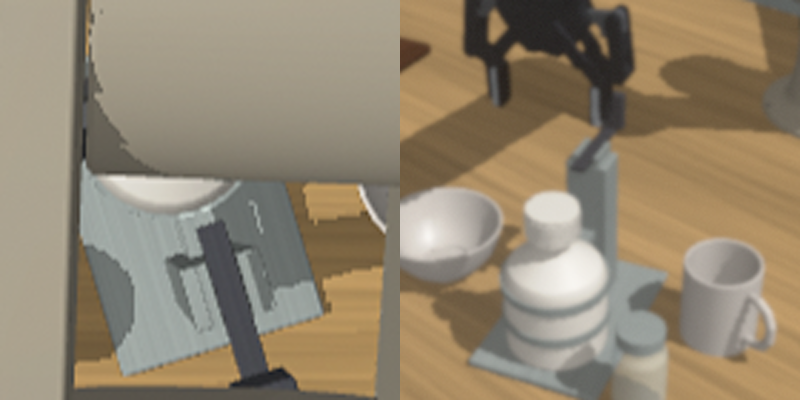

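The keeper is out: its tongue end is at top ≈(334,269) and the cap is clear at scene ≈(296,224). I'll measure the uncovered cap once more.

Run:
```python
from h import *
im=optics.capture("scene")
g=im.min(2)[205:255,275:320]
b=cv2.resize(im[200:260,270:325,::-1],(770,600)[::1],interpolation=cv2.INTER_CUBIC)
cv2.imwrite("pics/cap.png",cv2.resize(b,(715,600)) if 0 else b)
for r in range(210,250,3): 
    row=im[r,270:325].min(1).astype(int); w=np.nonzero(row>150)[0]; print(r,w.min()+270,w.max()+270) if len(w) else 0
print(ray("scene",(295.5,224),.175),ray("top",(333.5,268.7),.1825))
for z in(.175,.143):
  C=np.array([[*proj("scene",np.array([.6237+.0265*np.cos(a),.0228+.0265*np.sin(a),z]))] for a in np.linspace(0,6.28,90)]);print(C.min(0),C.max(0))
```

```text
216 290 302
219 284 307
222 282 309
225 282 309
228 270 309
231 270 309
234 290 310
237 291 310
240 291 313
243 291 316
246 298 319
249 292 321
[0.63074569 0.02477947 0.175     ] [0.56747382 0.00489139 0.1825    ]
[283.04968221 213.94006904] [311.5109394  230.30969721]
[283.93585359 227.56397393] [311.78230681 244.23298774]
```

View pics/cap.png

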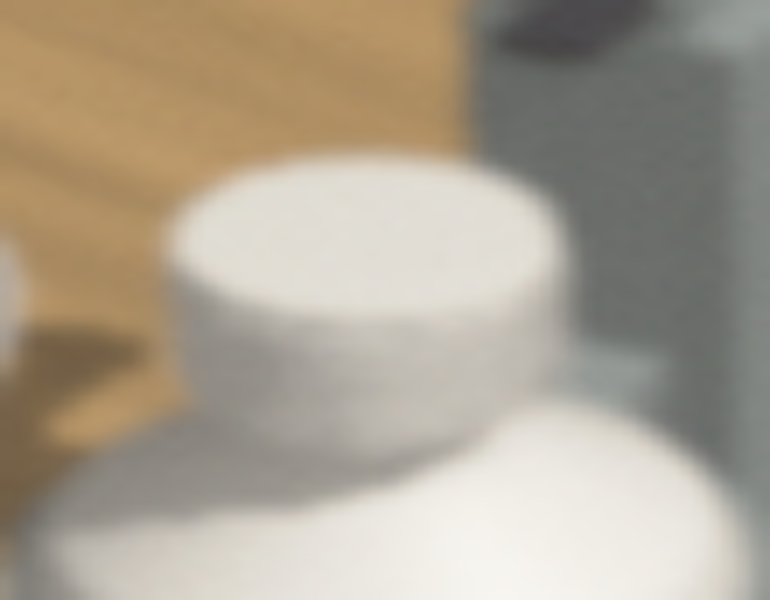

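>>> {"fn": "move_arm", "kwargs": {
  "series": [
    [0,0,0,0,0,35,0],
    [0,0,0,0,0,70,0],
    [0,0,0,0,0,95,0],
    [0,0,0,0,0,110,0],
    [0,0,0,0,0,118,0],
    [0,0,0,0,0,118,0],
    [0,0,0,0,0,118,0.3],
    [0,0,0,0,0,118,0.6],
    [0,0,0,0,0,118,1],
    [0,0,0,0,0,118,1],
    [0,0,0,0,0,118,1],
    [0,0,0,0,0,118,1],
    [0,0,0,0,0,118,1]
  ],
  "grip_force": 60
}}

```text
time_s: 6.3
position: [0.6235, 0.0227, 0.3184]
tcp_rot: [179.9, -0.2, 17.3]
wrist_force: [0.1, -1.1, 5.9]
width: 0.0506
gripper_force: 61.5
```

>>> {"fn": "move_arm", "kwargs": {
  "series": [
    [0,0,0,0,0,2,1],
    [0,0,0,0,0,4,1],
    [0,0,0,0,0,6,1],
    [0,0,0,0,0,8,1],
    [0,0,0,0,0,10,1],
    [0,0,0,0,0,10,1],
    [0,0,0,0,0,10,1]
  ],
  "grip_force": 80
}}

```text
time_s: 6.88
position: [0.6233, 0.0227, 0.3126]
tcp_rot: [179.9, -0.3, 17.3]
wrist_force: [-11.5, -1.2, 23.8]
width: 0.0502
gripper_force: 83.5
```

>>> {"fn": "move_arm", "kwargs": {
  "series": [
    [0,0,-0.1,-1,0,0,1],
    [0,0,-0.2,-1,0,0,1],
    [0,0,-0.3,-1,0,0,1],
    [0,0,-0.4,-1,0,0,1],
    [0,0,-0.5,-1,0,0,1],
    [0,0,-0.6,-1,0,0,1],
    [0,0,-0.6,-1,0,0,1]
  ]
}}

```text
time_s: 7.47
position: [0.6232, 0.0225, 0.3125]
tcp_rot: [179.5, -0.4, 52.0]
wrist_force: [0.4, -1.2, 18.7]
width: 0.0502
gripper_force: 83.0
```

Run:
```python
from h import *
s=monitor.observe();print({k:np.round(s[k],3).tolist() for k in("position","tcp_rot","wrist_force","ft_torque","width")})
b=cv2.resize(optics.capture("scene")[170:270,240:360,::-1],(600,500),interpolation=cv2.INTER_CUBIC)
cv2.imwrite("pics/tw.png",b)
```

```text
{'position': [0.623, 0.023, 0.313], 'tcp_rot': [179.512, -0.354, 52.034], 'wrist_force': [0.413, -1.154, 18.692], 'ft_torque': [-0.115, 0.035, 0.101], 'width': 0.05}
```

View pics/tw.png

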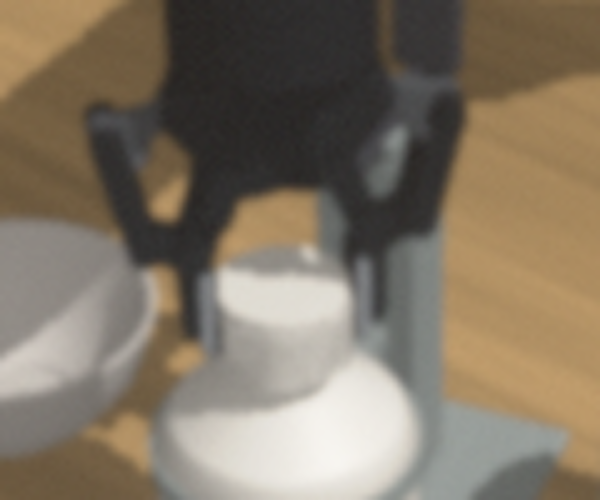

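The picture shows the cap pressed and held between the pads (crop ≈(285,310)). Twist torque is low, so I carry on turning.

>>> {"fn": "move_arm", "kwargs": {
  "series": [
    [0,0,-0.1,0,0,0,1],
    [0,0,-0.2,0,0,0,1],
    [0,0,-0.3,0,0,0,1],
    [0,0,-0.4,0,0,0,1],
    [0,0,-0.5,0,0,0,1],
    [0,0,-0.6,0,0,0,1],
    [0,0,-0.7,0,0,0,1],
    [0,0,-0.8,0,0,0,1],
    [0,0,-0.8,0,0,0,1]
  ]
}}

```text
time_s: 8.27
position: [0.6232, 0.0227, 0.3126]
tcp_rot: [179.4, 0.1, 97.9]
wrist_force: [-0.1, -0.1, 18.5]
width: 0.0503
gripper_force: 83.0
```

>>> {"fn": "move_arm", "kwargs": {
  "series": [
    [0,0,0,0,0,-5,1],
    [0,0,0,0,0,-10,1],
    [0,0,0,0,0,-15,1],
    [0,0,0,0,0,-20,1],
    [0,0,0,0,0,-27,1],
    [0,0,0,0,0,-34,1],
    [0,0,0,0,0,-42,1],
    [0,0,0,0,0,-50,1],
    [0,0,0,0,0,-50,1],
    [0,0,0,0,0,-50,1]
  ]
}}

```text
time_s: 9.1
position: [0.6223, 0.0227, 0.3575]
tcp_rot: [179.9, 0.0, 97.6]
wrist_force: [-0.6, 0.1, -0.3]
width: 0.0503
gripper_force: 85.4
```

>>> {"fn": "move_arm", "kwargs": {
  "series": [
    [0,0,0,0,0.5,-10,1],
    [0,0,0,0,1,-20,1],
    [0,0,0,0,1,-28,1],
    [0,0,0,0,1,-32,1],
    [0,0,0,0,1,-32,1],
    [0,0,0,0,1,-32,1],
    [0,0,0,0,1,-32,1]
  ]
}}

```text
time_s: 9.68
position: [0.6233, 0.0227, 0.3882]
tcp_rot: [-180.0, -0.0, 97.6]
wrist_force: [0.3, -0.3, -0.0]
width: 0.0502
gripper_force: 85.4
```

Run:
```python
from h import *
s=monitor.observe();print({k:np.round(s[k],4).tolist() for k in("position","tcp_rot","wrist_force","width")})
cv2.imwrite("pics/end.png",cv2.resize(optics.capture("scene")[140:320,200:420,::-1],(733,600),interpolation=cv2.INTER_CUBIC))
for z in (.213,.245,.163): print(proj("scene",np.array([.6232,.0227,z])))
```

```text
{'position': [0.6233, 0.0227, 0.3882], 'tcp_rot': [-179.9532, -0.0012, 97.562], 'wrist_force': [0.2552, -0.2682, -0.0475], 'width': 0.0502}
[296.7111278  204.62404241]
[296.07755014 189.43887803]
[297.64565659 227.02220169]
```

View pics/end.png

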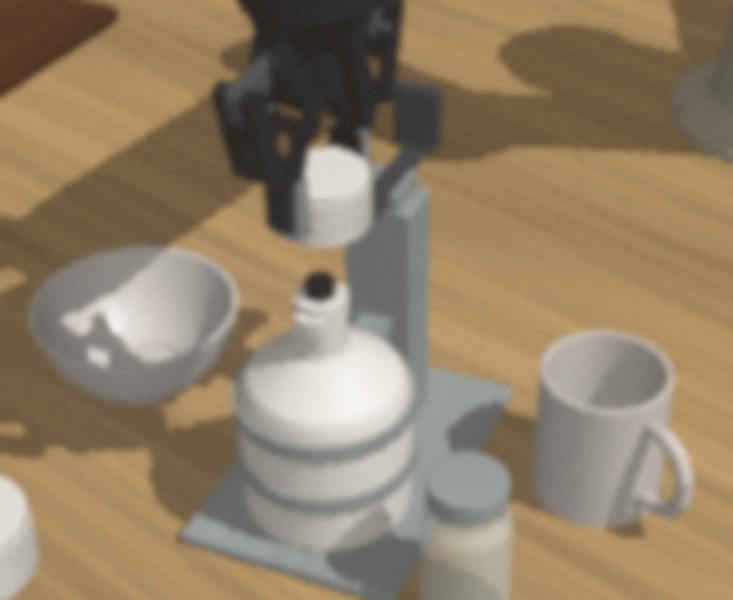

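The picture shows the cap held level (crop ≈(325,195)) over the open mouth with its black plunger (crop ≈(320,287)). The keeper is still out, and the mug, bowl and jar are unmoved.

```bash
python3 -c "
from bench import order
print(order.sign_off())"
```

```text
the job is handed in; nothing more can be done
None
```

The job is handed in: the keeper is out at its stop, the cap was pressed, turned about 80° anticlockwise and lifted off, and it is held level roughly 5 cm above the mouth; one mistaken row sent the hand an extra 46 mm back as it released the tab, with no visible effect afterwards.

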